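# Reset the boot-tray warmer at its pull switch

## Robot

A 6-joint arm with a two-finger parallel gripper is mounted at the origin on the work surface. World frame = base frame: x ahead of the robot, y to its left, z up, the work surface at z = 0. Lengths are in m, angles in rad, forces in N, time in s.
With the tool pointing down it reaches from about 0.35 to 0.775 m from the base axis. Payload 7.3 kg.
Tool frame: the origin (TCP) lies at the very end of the fingers, on their centre line; the grasp point (between the pads) lies 19 mm behind it (robot.tcp_to_grasp is the distance from the TCP to the grasp point, in m); z points along the fingers, y is the direction in which the jaws open and shut (so a half turn about z gives the same grasp; the last joint's range is limited). The gripper opens to 92 mm and grips with 3 to 60 N. Pads are 19 mm wide; open, the fingers measure 130 mm over their backs; the gripper's body (75 mm by 190 mm) begins 47 mm behind the grasp point.
Start: joints at [-1.4, 0.342, 1.524, -0, 1.275, -0.146], TCP at [0.164, -0.499, 0.195] pointing down, gripper open.
Joint ranges: [-2.53, 2.53], [-0.77, 2.02], [0.04, 2.7], [-1, 4.14], [0.28, 2.66], [-3.11, 3.11]. Speed limits (rad/s): [2.57, 2.57, 3.14, 3.14, 3.14, 3.14].

## Interface

Orientations are given as [roll, pitch, yaw] about the fixed x, y, z axes, in that order (R = Rz(yaw) Ry(pitch) Rx(roll)).
In Python, from cell import robot gives the robot as it stands.
- The arm moves only by the tool arm_command, never from a script. Its argument "motion" is a list that holds one entry, the list of rows, each a list of 7 numbers: the turn, a rotation vector about the tool's x, y, z in units of 90 degrees (1.0 is 90 degrees), then the shift along the tool's x, y, z in units of 30 cm (1.0 is 30 cm), then the opening, from -1 (shut) to 1 (fully open). In form: [[[wx, wy, wz, tx, ty, tz, grip], ...]]. A call has 1 to 8 rows; each row is the pose to reach, as a shift and turn from the pose commanded when the call began, along the tool's axes at that moment; what a row does not reach only later rows make up. A row lasts 1/10 s, in which the tool goes at most 50 mm and 8.59 degrees, less where a joint would pass 70% of its speed; a pose out of reach is approached as far as the arm can. A call with a number of a shift or a turn outside -1 to 1 is refused whole. A call with a gripper value outside its range is refused whole. The fingers move at their own pace and stop on an object; "grip_force" is the grip in N (left out, the last holds). Time passes only in rows, so rows that repeat a pose let the fingers close. It gives the time, the measured TCP pose, the force and the opening at its end, in the units of the state.
- robot.observe(): the state, without advancing time (a new reading comes with each control period).
- robot.read_camera(name): name is "scene" or "top" or "wrist"; returns a dict with "image" (420x560x3 uint8, red, green, blue), "z_map" (420x560 float32, m along the optical axis (not along the pixel's ray), 0 where there is no reading), "fov_y" (degrees; the focal length in pixels is half the picture's height over the tangent of half this angle, whatever the lens; pixels are square), "cx", "cy" (the principal point, pixels), "cam_to_world" (4x4, takes a point from camera to world coordinates). Camera axes: x right, y down, z forward; pixel columns grow to the right and rows downward; lengths in m; the calibration is good to about 2 mm. A picture is of the moment at which its call begins.
- robot.hand_in(): hands the job in, once; it reports no verdict.
The state is a dict: "time": time; "qpos": joint angles; "qvel": joint speeds; "joint_efforts": joint torques, N m; "tool_pos": TCP position; "tool_rot": TCP orientation; "contact_force": force on the tool from outside, world axes, zero at the start; "torque": the same for the moment, N m; "opening": finger opening in m.
Only numpy, scipy, OpenCV 4.12 (cv2) and the standard library are available. Lean on these libraries where they do the work, as an engineer would, in place of code of your own. Each camera call takes 0.05 s, during which the arm holds its last target.

## Task

The boot-tray warmer has tripped and needs resetting at its switch, the one with the T-shaped bar. Pull the bar straight up until it clicks out and let go so that it stands out by itself for a moment, then push it straight down fully home again. Leave the lamp switch with the round knob and the key dish on the tray alone.

Things in the scene. Friction and masses are not known exactly. Their poses are not given: they have to be found in the camera images.
- warmer_grip (a point): Centre of the brass T-bar to grip; rides with the bar. Bar 60 mm long along the point's y, 16 wide along x, 16 high; z up, the way to pull. At home the centre is 94 mm above the work surface, 34 above the 52 mm iron collar of a fixed walnut plinth 100 x 100 mm (26 mm free under the bar, round 13 mm stem). The plinth stands left or right of the boot tray, turned up to 45 degrees.
- warmer_bar (a joint): Height of the T-bar above home, m: 0 fully home (in), as at the start; 0.024 fully out (upper stop). A click spring holds it at either end: about 8 N of pull lifts it off home, about 6 N of push starts it down from the top; let go above about 0.017 it snaps out by itself, below about 0.012 it snaps home.
- lamp_knob (a joint): Height of the hall-lamp switch's round brass mushroom knob (38 mm across, its top 103 mm above the work surface) above home, m: 0 at the start and to stay so; travel, click and plinth like the T-bar's. It stands on the other side of the boot tray from the T-bar.
- dish: Round pewter key dish, 90 mm across, 20 high, loose on the ribs (10 mm above the work surface) at the robot's end of the cast-iron boot tray (400 x 250 x 22 mm, long side along x, between the switches); origin at the centre of its underside. A walnut boot jack and a horn shoehorn lie beside it; all of it is lower than 40 mm.
There are look-alikes about, which are no part of the job. What is shaped like the part that bears lamp_knob but orange or red is not meant.

How it is judged:
On the way, in this order (a step that is already met when the one before it is completed fails the run):
1. the T-bar stands out at its upper click, let go of by the robot, for 0.4 s (value of joint warmer_bar above 0.019 m and contact force between warmer_bar and the arm below 0.3 N and contact force between warmer_bar and the fingers below 0.3 N), for 0.4 s.
2. the T-bar is pushed back home (value of joint warmer_bar below 0.004 m), for 0.2 s.
At the end, for the whole second after the job is handed in: The T-bar is home again (within 4 mm of its lower stop) after having stood out at its click; the lamp knob is still home (within 4 mm) and the key dish lies within 20 mm of where it was (value of joint each of warmer_bar, lamp_knob below 0.004 m and not (distance of dish from where it was at the start of the episode above 0.02 m)); the robot touches nothing.
It fails at once if the lamp knob is pulled out by more than 6 mm (value of joint lamp_knob above 0.006 m).
It fails at once if the key dish is shifted by more than 20 mm (distance of dish from where it was at the start of the episode above 0.02 m).
It also fails if it takes over 37 s, if anything falls off the work surface, if the arm or the gripper's body presses on something with over 40 N, if the wrist force passes 120 N, or if a joint passes its speed limit or range.

## Working session

There is one attempt and no reset: what is moved stays moved. The work goes in short steps, Python scripts to look and compute and a tool call to move; the robot and the scene stay as the last step left them, time stands still between calls to the robot, and variables do not carry over. Pictures are saved under pics/ and viewed, and the job is handed in when it is done.

Besides the shell and the picture viewer there is one more tool, called after "Request:" as name(argument=value, ...), one argument or row to a line, values as JSON. arm_command: Moves the arm, as the interface text tells. Its arguments: {"type":"object","properties":{"motion":{"type":"array"},"grip_force":{"type":"number"}},"required":["motion"]}

```bash
mkdir -p pics; python3 - <<'E'
from cell import robot
import cv2,numpy as np
s=robot.observe();print(s)
for n in("scene","top"):
    c=robot.read_camera(n);cv2.imwrite(f"pics/{n}0.png",c["image"][:,:,::-1]);np.savez(f"{n}0.npz",**c)
    print(n,c["fov_y"],c["cx"],c["cy"],c["cam_to_world"])
E
```

```text
{'time': 0.0, 'qpos': array([-1.39998037e+00,  3.42726269e-01,  1.52502021e+00, -6.78533706e-06,
        1.27541050e+00, -1.45967620e-01]), 'qvel': array([ 4.81730703e-04,  2.07338460e-03, -5.42650546e-04,  4.70907126e-04,
        1.76435917e-03,  3.46571989e-05]), 'joint_efforts': array([-5.58552238e-04, -4.31242812e+01, -2.44221586e+01,  7.18661374e-02,
        5.59503108e-02, -1.02998317e-04]), 'tool_pos': array([ 0.16349936, -0.49840503,  0.19414205]), 'tool_rot': array([-3.14004402e+00, -2.21112065e-04,  3.16785389e-01]), 'contact_force': array([-0.33311504,  0.18580432, -0.54628472]), 'torque': array([0.02170808, 0.02305172, 0.05921301]), 'opening': 0.09183495886668142}
scene 51.763967340135025 284.9337478728577 207.8207438129614 [[ 0.63733333  0.59429475 -0.4905303   0.97930948]
 [ 0.77054541 -0.49820892  0.39755206 -0.33696879]
 [-0.00812347 -0.63134905 -0.77545624  0.94646767]
 [ 0.          0.          0.          1.        ]]
top 43.98466114315536 276.01561253298235 209.01777002454187 [[ 0.01787805 -0.99642731  0.0825409   0.32592099]
 [-0.99953429 -0.01985346 -0.02317406  0.10003362]
 [ 0.02472999 -0.08208816 -0.9963182   1.46549281]
 [ 0.          0.          0.          1.        ]]
```

View pics/scene0.png

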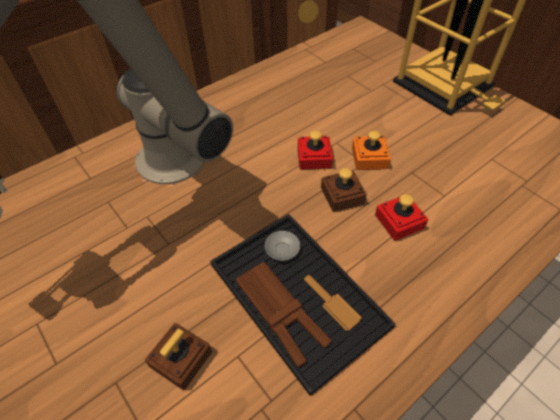

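View pics/top0.png

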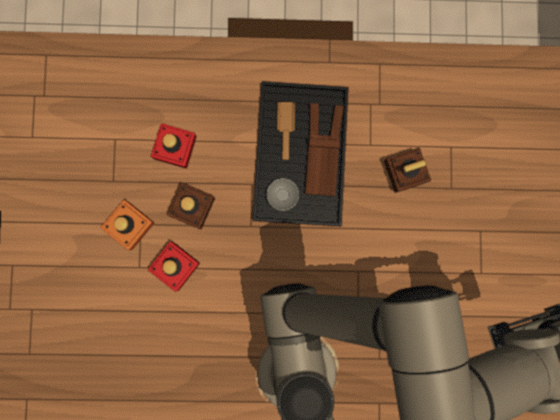

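The T-bar switch is on the right, at top (413,167) and scene (172,343). These could be mistaken for it, all with round knobs in the top view:
- walnut lamp switch (188,204)
- red (171,142)
- red (171,267)
- orange (123,224)

Only the one at (413,167) has a bar.

```bash
cat > h.py <<'E'
import numpy as np,cv2
def pts(c):
    h,w=c["z_map"].shape;f=h/2/np.tan(np.radians(float(c["fov_y"]))/2)
    v,u=np.mgrid[:h,:w];z=c["z_map"]
    p=np.stack([(u-c["cx"])/f*z,(v-c["cy"])/f*z,z],-1);T=c["cam_to_world"]
    return p@T[:3,:3].T+T[:3,3]
def bar(c,box,zr=(.085,.115)):
    P=pts(c);im=cv2.cvtColor(np.ascontiguousarray(c["image"]),cv2.COLOR_RGB2HSV)
    u0,v0,u1,v1=box;m=np.zeros(P.shape[:2],bool);m[v0:v1,u0:u1]=1
    m&=(P[...,2]>zr[0])&(P[...,2]<zr[1])&(im[...,0]>17)&(im[...,0]<35)&(im[...,1]>90)&(im[...,2]>90)
    q=P[m];print("n",m.sum(),"zpct",np.percentile(q[:,2],[5,50,95]))
    (cx,cy),(a,b),ang=cv2.minAreaRect((q[:,:2]*1000).astype(np.float32))
    w,V=np.linalg.eigh(np.cov(q[:,:2].T));d=V[:,1]
    print("rect",cx,cy,a,b,ang,"mean",q.mean(0),"longaxis deg",np.degrees(np.arctan2(d[1],d[0])))
    return q
E
python3 - <<'E'
from h import *
for n,b in(("top",(375,140,440,195)),("scene",(145,320,215,390))):
    c=dict(np.load(n+"0.npz"));bar(c,b)
    u0,v0,u1,v1=b
    cv2.imwrite(f"pics/crop_{n}.png",cv2.resize(c["image"][v0:v1,u0:u1,::-1],None,fx=7,fy=7,interpolation=cv2.INTER_CUBIC))
E
```

```text
n 122 zpct [0.09646791 0.10136702 0.10605376]
rect 561.5650634765625 -300.3459777832031 15.359367370605469 58.579933166503906 20.008146286010742 mean [ 0.56146967 -0.29929325  0.10107477] longaxis deg 110.02527428870461
n 231 zpct [0.09412461 0.10232492 0.10522131]
rect 565.6851196289062 -300.61859130859375 14.676819801330566 58.47808074951172 19.900320053100586 mean [ 0.56742575 -0.30131109  0.10145201] longaxis deg 109.55483184224218
```

View pics/crop_scene.png

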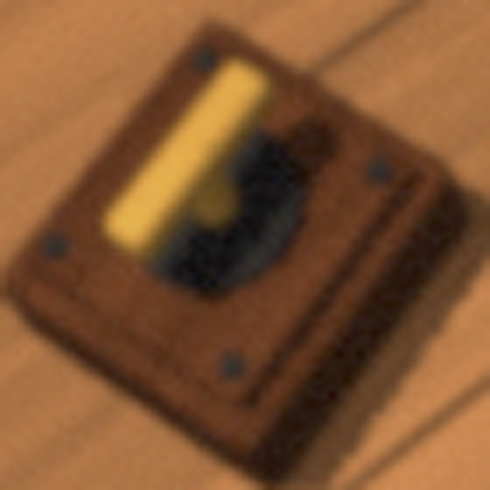

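View pics/crop_top.png

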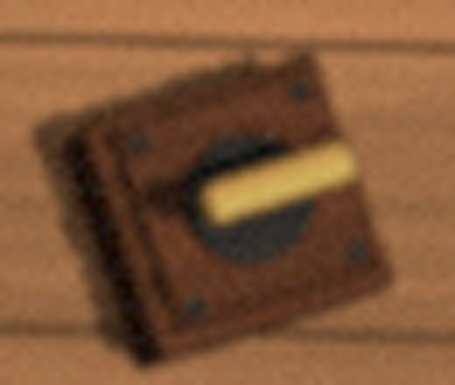

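Both crops show a T-shaped bar on walnut with a black collar: in the top crop it runs (205,205)-(355,160), in the scene crop (120,235)-(255,80). Its centre is about (0.564,-0.300), with the long axis at 110°. Next I work out the approach.

```bash
cat >> h.py <<'E'
from scipy.spatial.transform import Rotation as Ro
def go(s,p,yaw):
    R=Ro.from_euler('xyz',s["tool_rot"]);T=Ro.from_euler('xyz',[np.pi,0,yaw])
    print("t",s["time"],"turn",((R.inv()*T).as_rotvec()/(np.pi/2)).round(4),"shift",(R.inv().apply(np.array(p)-s["tool_pos"])/.3).round(4))
E
python3 - <<'E'
from h import *
from cell import robot
s=robot.observe()
go(s,[.564,-.300,.195],np.radians(110))
go(s,[.364,-.400,.195],np.radians(60))
E
```

```text
t 0.1 turn [-6.0000e-04 -8.0000e-04 -1.0205e+00] shift [ 1.4747 -0.2127 -0.0021]
t 0.1 turn [-8.00e-04 -4.00e-04 -4.65e-01] shift [ 0.7374 -0.1037 -0.0023]
```

Request:
arm_command(
  motion=[
    [[0,0,-0.09,0.13,-0.02,0,1],[0,0,-0.18,0.26,-0.04,0,1],[0,0,-0.27,0.39,-0.06,0,1],[0,0,-0.36,0.52,-0.075,0,1],[0,0,-0.45,0.65,-0.09,0,1],[0,0,-0.54,0.78,-0.11,0,1],[0,0,-0.63,0.9,-0.13,0,1],[0,0,-0.7,0.98,-0.14,0,1]],
  ],
)

```text
time: 0.9
tool_pos: [0.4317, -0.3656, 0.1944]
tool_rot: [-3.141, -0.001, 1.423]
contact_force: [-0.3, -0.4, -0.9]
opening: 0.092
```

```bash
python3 - <<'E'
from h import *
from cell import robot
s=robot.observe();print(s["tool_pos"],s["tool_rot"],s["qpos"])
go(s,[.564,-.300,.195],np.radians(110))
E
```

```text
[ 0.43168555 -0.3656351   0.19435366] [-3.14119477e+00 -8.84910631e-04  1.42346875e+00] [-8.38476303e-01  4.17847193e-01  1.40925913e+00  4.42574991e-04
  1.31535699e+00 -6.91260913e-01]
t 0.9 turn [-1.00e-04 -6.00e-04 -3.16e-01] shift [ 0.2812  0.4042 -0.0021]
```

Request:
arm_command(
  motion=[
    [[0,0,-0.08,0.07,0.1,0,1],[0,0,-0.16,0.14,0.2,0,1],[0,0,-0.24,0.21,0.3,0,1],[0,0,-0.316,0.281,0.404,0,1],[0,0,-0.316,0.281,0.404,0,1],[0,0,-0.316,0.281,0.404,0,1]],
  ],
)

```text
time: 1.5
tool_pos: [0.5626, -0.3021, 0.1938]
tool_rot: [-3.14, -0.001, 1.913]
contact_force: [-0.4, 0.7, -1.3]
opening: 0.0917
```

```bash
python3 - <<'E'
from h import *
from cell import robot
s=robot.observe();print(s["tool_pos"],s["tool_rot"])
c=robot.read_camera("wrist");cv2.imwrite("pics/w1.png",c["image"][:,:,::-1]);np.savez("w1.npz",**c)
try: q=bar(c,(0,0,560,420))
except Exception as e: print(e)
E
```

```text
[ 0.56255038 -0.30209489  0.1938436 ] [-3.14020892e+00 -1.12839869e-03  1.91315768e+00]
n 883 zpct [0.09979876 0.10205543 0.10342886]
rect 566.0321044921875 -300.4126281738281 15.200638771057129 59.02964782714844 19.500019073486328 mean [ 0.56696981 -0.30266515  0.10181139] longaxis deg 109.25492082436452
```

View pics/w1.png

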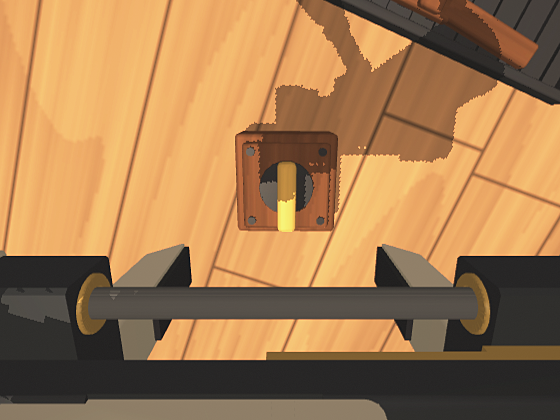

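The wrist view shows the bar upright at (286,162-230), midway between the fingers (about 190 and 380) and parallel to the pads. All three cameras agree to within about 4 mm.

```bash
python3 - <<'E'
from h import *
from cell import robot
s=robot.observe();print(s["tool_pos"])
go(s,[.5655,-.3005,.077],np.radians(109.6))
E
```

```text
[ 0.56194415 -0.30275816  0.19420792]
t 1.55 turn [-0.0008 -0.0005 -0.0007] shift [0.0028 0.0142 0.3907]
```

Request:
arm_command(
  motion=[
    [[0,0,0,0.002,0.012,0.09,1],[0,0,0,0.002,0.012,0.18,1],[0,0,0,0.002,0.012,0.26,1],[0,0,0,0.002,0.012,0.32,1],[0,0,0,0.002,0.012,0.36,1],[0,0,0,0.002,0.012,0.388,1],[0,0,0,0.002,0.012,0.388,1]],
  ],
)

```text
time: 2.25
tool_pos: [0.565, -0.3012, 0.0777]
tool_rot: [-3.141, -0.001, 1.912]
contact_force: [0.1, -1.1, -0.3]
opening: 0.0917
```

```bash
python3 - <<'E'
from h import *
from cell import robot
s=robot.observe();print(s["tool_pos"],s["contact_force"])
c=robot.read_camera("wrist");cv2.imwrite("pics/w2.png",c["image"][:,:,::-1])
E
```

```text
[ 0.56495117 -0.30121279  0.07774683] [ 0.12007047 -1.07811329 -0.33389859]
```

View pics/w2.png

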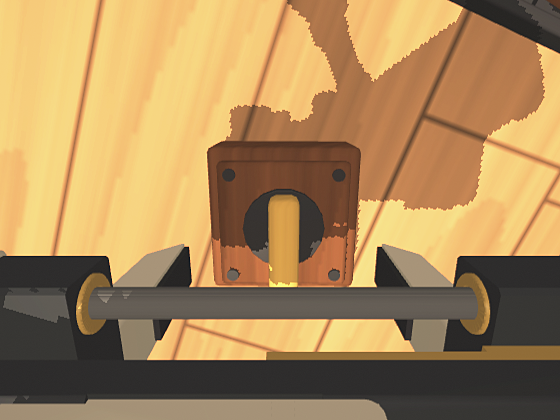

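The bar at (284,195-288) lies between the fingers. I close now with a moderate grip.

Request:
arm_command(
  motion=[
    [[0,0,0,0,0,0,-1],[0,0,0,0,0,0,-1],[0,0,0,0,0,0,-1],[0,0,0,0,0,0,-1],[0,0,0,0,0,0,-1],[0,0,0,0,0,0,-1],[0,0,0,0,0,0,-1],[0,0,0,0,0,0,-1]],
  ],
  grip_force=30,
)

```text
time: 3.1
tool_pos: [0.5658, -0.301, 0.0784]
tool_rot: [-3.142, 0.0, 1.913]
contact_force: [0.4, -0.7, -0.1]
opening: 0.0326
```

Request:
arm_command(
  motion=[
    [[0,0,0,0,0,0,-1],[0,0,0,0,0,0,-1],[0,0,0,0,0,0,-1],[0,0,0,0,0,0,-1],[0,0,0,0,0,0,-1]],
  ],
  grip_force=30,
)

```text
time: 3.6
tool_pos: [0.5658, -0.301, 0.0784]
tool_rot: [-3.142, 0.0, 1.913]
contact_force: [-0.2, 0.4, -0.7]
opening: 0.0006
```

The fingers shut to 0.6 mm with nothing between them, so the grasp missed. I look before moving again.

```bash
python3 - <<'E'
from h import *
from cell import robot
s=robot.observe();print(s["tool_pos"],s["contact_force"],s["opening"])
for n in("wrist","scene","top"):
    c=robot.read_camera(n);im=c["image"][:,:,::-1];np.savez(n+"3.npz",**c)
    if n=="scene": im=cv2.resize(im[280:400,100:260],None,fx=4,fy=4)
    if n=="top": im=cv2.resize(im[120:240,340:500],None,fx=4,fy=4)
    cv2.imwrite(f"pics/{n}3.png",im)
E
```

```text
[ 0.56575435 -0.30096031  0.07843152] [-0.24598322  0.39471195 -0.65367921] 0.0005683609878587852
```

View pics/wrist3.png

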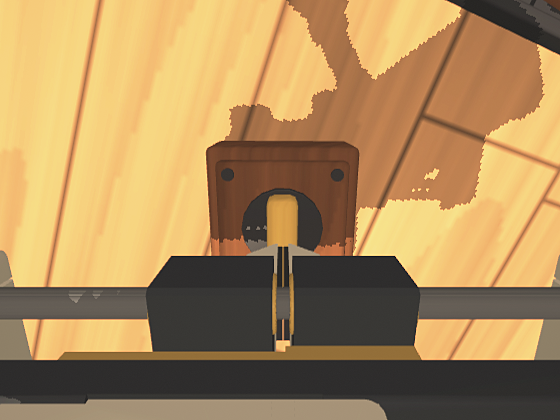

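View pics/scene3.png

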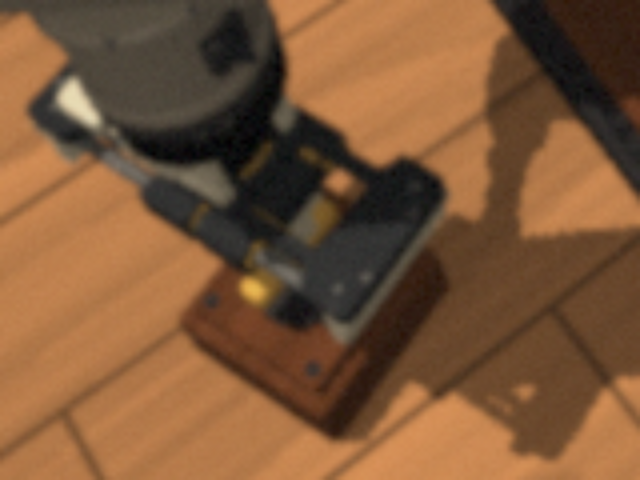

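View pics/top3.png

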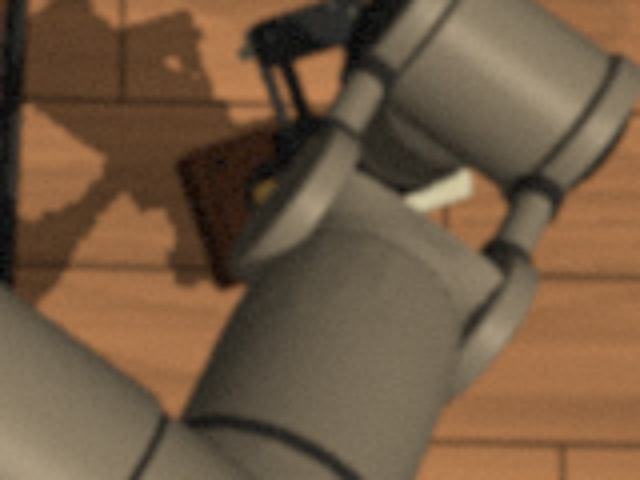

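The wrist view shows the pads shut at (284,250) in front of the bar (282,195-245). I check which heights the pads and bar are really at.

```bash
python3 - <<'E'
from h import *
c=dict(np.load("wrist3.npz"));P=pts(c)
for v in range(190,350,8): print(v,[tuple((P[v,u]*1000).round().astype(int)) for u in(250,270,283,300)])
c0=dict(np.load("wrist3.npz"))
cv2.imwrite("pics/w3c.png",cv2.resize(c["image"][180:360,200:370,::-1],None,fx=3.3,fy=3.3,interpolation=cv2.INTER_CUBIC))
T=c["cam_to_world"];print(T.round(3))
c=dict(np.load("scene3.npz"));P=pts(c)
for (u,v) in [(164,352),(181,335),(190,345),(186,362),(178,348),(205,325)]: print(u,v,(P[v,u]*1000).round(), c["image"][v,u])
E
```

```text
190 [(np.int64(539), np.int64(-285), np.int64(54)), (np.int64(551), np.int64(-280), np.int64(57)), (np.int64(559), np.int64(-277), np.int64(61)), (np.int64(569), np.int64(-274), np.int64(56))]
198 [(np.int64(541), np.int64(-290), np.int64(55)), (np.int64(551), np.int64(-275), np.int64(95)), (np.int64(557), np.int64(-272), np.int64(97)), (np.int64(570), np.int64(-278), np.int64(59))]
206 [(np.int64(543), np.int64(-293), np.int64(61)), (np.int64(552), np.int64(-278), np.int64(101)), (np.int64(558), np.int64(-275), np.int64(101)), (np.int64(572), np.int64(-283), np.int64(60))]
214 [(np.int64(544), np.int64(-298), np.int64(61)), (np.int64(553), np.int64(-281), np.int64(102)), (np.int64(559), np.int64(-279), np.int64(102)), (np.int64(574), np.int64(-288), np.int64(61))]
222 [(np.int64(546), np.int64(-303), np.int64(60)), (np.int64(555), np.int64(-285), np.int64(102)), (np.int64(561), np.int64(-283), np.int64(102)), (np.int64(576), np.int64(-293), np.int64(60))]
230 [(np.int64(548), np.int64(-308), np.int64(60)), (np.int64(556), np.int64(-290), np.int64(102)), (np.int64(562), np.int64(-287
[... 2481 characters left out ...]
int64(556), np.int64(-279), np.int64(200)), (np.int64(608), np.int64(-415), np.int64(0)), (np.int64(562), np.int64(-276), np.int64(200))]
342 [(np.int64(552), np.int64(-282), np.int64(200)), (np.int64(556), np.int64(-280), np.int64(200)), (np.int64(611), np.int64(-423), np.int64(1)), (np.int64(563), np.int64(-278), np.int64(201))]
[[ 0.942  0.321  0.094  0.542]
 [ 0.334 -0.905 -0.263 -0.23 ]
 [ 0.001  0.279 -0.96   0.269]
 [ 0.     0.     0.     1.   ]]
164 352 [ 576. -323.  103.] [227 180  81]
181 335 [ 563. -278.   95.] [110  80  38]
190 345 [ 649. -284.  219.] [48 49 47]
186 362 [ 665. -304.  207.] [115 105  88]
178 348 [ 641. -303.  219.] [53 51 52]
205 325 [ 636. -245.  221.] [28 28 28]
```

View pics/w3c.png

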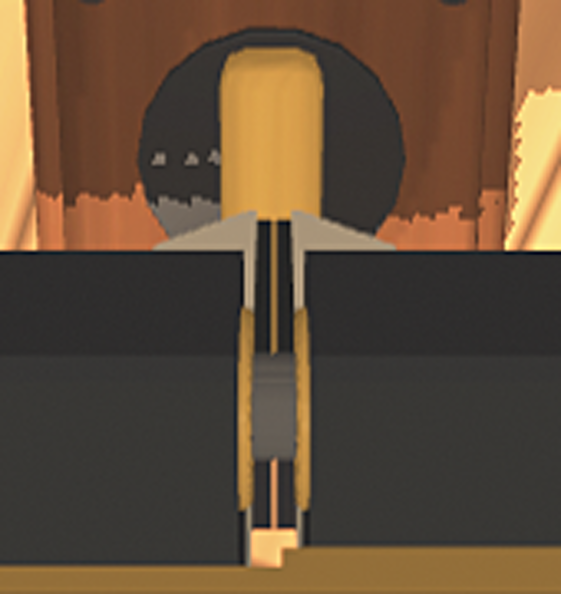

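```bash
python3 - <<'E'
from h import *
c=dict(np.load("w1.npz"));P=pts(c)
cv2.imwrite("pics/w1c.png",cv2.resize(c["image"][230:365,60:230,::-1],None,fx=4,fy=4,interpolation=cv2.INTER_CUBIC))
for v in range(242,350,8): print(v,[tuple((P[v,u]*1000).round().astype(int).tolist()) for u in(130,160,175,187)])
# shut state: grey tip pixels
c=dict(np.load("wrist3.npz"));P=pts(c)
for v in range(240,258,2): print(v,[tuple((P[v,u]*1000).round().astype(int).tolist()) for u in(262,268,273,276,279,283,288,294)])
E
```

```text
242 [(420, -437, 0), (453, -426, -1), (470, -420, 0), (484, -414, 1)]
250 [(422, -447, 0), (506, -311, 235), (513, -309, 234), (517, -309, 229)]
258 [(424, -458, -1), (509, -310, 243), (515, -309, 240), (519, -313, 231)]
266 [(427, -467, 2), (512, -309, 252), (517, -309, 248), (520, -316, 232)]
274 [(503, -312, 258), (514, -308, 259), (518, -311, 250), (521, -320, 232)]
282 [(505, -312, 265), (516, -310, 262), (519, -315, 251), (522, -323, 233)]
290 [(517, -286, 306), (524, -284, 306), (528, -282, 306), (531, -282, 305)]
298 [(519, -286, 309), (525, -284, 309), (529, -283, 308), (532, -283, 307)]
306 [(519, -288, 309), (526, -285, 310), (530, -284, 310), (532, -283, 310)]
314 [(520, -290, 309), (527, -287, 311), (530, -286, 309), (533, -285, 309)]
322 [(515, -309, 289), (521, -319, 272), (498, -524, 2), (512, -519, 1)]
330 [(516, -312, 289), (522, -322, 272), (501, -536, 1), (515, -531, 0)]
338 [(517, -314, 290), (523, -326, 272), (504, -547, 2), (518, -543, 0)]
346 [(518, -316, 291), (488, -566, 1), (507, -560, 1), (522, -554, 1)]
240 [(557, -312, 61), (557, -295, 101), (559, -294, 
[... 583 characters left out ...]
9, -293, 116), (560, -292, 117), (562, -293, 112), (564, -292, 113), (566, -290, 117), (568, -289, 116)]
250 [(554, -294, 118), (557, -293, 118), (559, -292, 119), (560, -292, 119), (562, -293, 115), (564, -292, 115), (566, -290, 119), (568, -289, 118)]
252 [(554, -294, 121), (557, -293, 121), (559, -292, 121), (561, -292, 120), (562, -293, 117), (564, -292, 118), (566, -290, 121), (568, -290, 119)]
254 [(554, -294, 124), (557, -293, 123), (559, -292, 124), (561, -292, 122), (562, -293, 120), (564, -292, 120), (566, -291, 121), (568, -289, 124)]
256 [(549, -269, 182), (551, -269, 181), (542, -230, 269), (560, -292, 125), (562, -293, 122), (564, -292, 122), (566, -291, 122), (557, -265, 183)]
```

View pics/w1c.png

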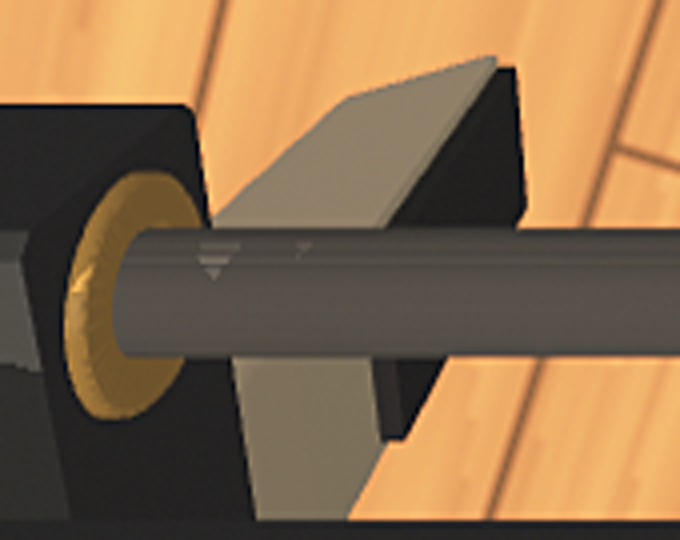

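The pads end at about z=0.110 although the TCP reads 0.078. In the earlier picture they ended at about 0.229 with the TCP at 0.194. So the fingertips are really about 33 mm higher than the reported TCP, and they closed above the bar. Laterally the pads are fine. I open, then go about 31 mm lower and check in the camera.

Request:
arm_command(
  motion=[
    [[0,0,0,0,0,0,1],[0,0,0,0,0,0,1],[0,0,0,0,0,0,1],[0,0,0,0,0,0,1],[0,0,0,0,0,0,1],[0,0,0,0,0,0,1],[0,0,0,0,0,0,1],[0,0,0,0,0,0,1]],
  ],
)

```text
time: 4.55
tool_pos: [0.5658, -0.301, 0.0784]
tool_rot: [-3.142, 0.0, 1.913]
contact_force: [-0.1, -1.0, 0.6]
opening: 0.0598
```

```bash
python3 - <<'E'
from h import *
from cell import robot
s=robot.observe();print(s["tool_pos"],s["contact_force"],s["opening"])
c=robot.read_camera("wrist");P=pts(c);cv2.imwrite("pics/w4.png",c["image"][:,:,::-1])
bar(c,(0,0,560,420))
for v in range(225,290,8): print(v,[tuple((P[v,u]*1000).round().astype(int).tolist()) for u in range(175,240,8)])
E
```

```text
[ 0.56578216 -0.30098157  0.07841598] [-0.06354035 -1.01383931  0.62033163] 0.05984433536005699
n 2021 zpct [0.09897285 0.10209098 0.10324446]
rect 564.3650512695312 -295.1503601074219 15.713701248168945 48.60721206665039 19.17547607421875 mean [ 0.56384069 -0.29380492  0.1016978 ] longaxis deg 109.587949435685
225 [(490, -347, 1), (497, -345, 1), (503, -343, 1), (509, -341, 1), (515, -338, 2), (524, -319, 45), (530, -313, 56), (535, -311, 55), (540, -309, 56)]
233 [(492, -354, 1), (498, -352, 0), (504, -349, 1), (511, -347, 1), (517, -345, 0), (526, -324, 45), (532, -318, 55), (537, -316, 55), (542, -314, 57)]
241 [(494, -361, 0), (500, -358, 2), (506, -356, 0), (513, -354, 0), (519, -352, 1), (528, -330, 45), (533, -324, 55), (538, -321, 56), (543, -320, 55)]
249 [(496, -368, 0), (502, -366, 0), (508, -363, 0), (526, -304, 118), (530, -303, 117), (533, -303, 114), (535, -329, 55), (540, -327, 56), (545, -325, 55)]
257 [(498, -374, 1), (521, -306, 126), (525, -305, 126), (528, -304, 126), (532, -302, 127), (535, -302, 124), (537, -334, 55), (542, -333, 56), (547, -331, 55)]
265 [(520, -306, 135), (524, -304, 135), (527, -303, 135), (530, -303, 135), (533, -302, 133), (536, -304, 128), (538, -340, 55), (543, -338, 55), (548, -337, 55)]
273 [(523, -305, 142), (526, -304, 142), (528, -304, 141), (532, -302, 143), (534, -303, 138), (537, -307, 129), (540, -346, 54), (545, -343, 57), (550, -342, 55)]
281 [(524, -305, 148), (527, -304, 148), (530, -302, 149), (533, -302, 148), (536, -303, 144), (538, -311, 129), (542, -320, 111), (547, -350, 55), (552, -348, 56)]
289 [(531, -281, 191), (533, -279, 192), (535, -279, 191), (537, -280, 189), (539, -278, 190), (540, -278, 190), (542, -276, 191), (544, -277, 190), (546, -275, 190)]
```

View pics/w4.png

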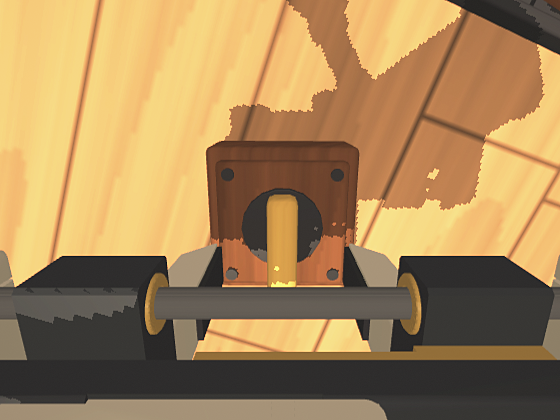

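Pads are open at (215,250) and (365,250), tips at z≈0.111, and the bar is centred at (283,240). Descending 32 mm.

Request:
arm_command(
  motion=[
    [[0,0,0,0,0,0.03,1],[0,0,0,0,0,0.06,1],[0,0,0,0,0,0.09,1],[0,0,0,0,0,0.107,1],[0,0,0,0,0,0.107,1]],
  ],
)

```text
time: 5.1
tool_pos: [0.5651, -0.3005, 0.0449]
tool_rot: [-3.14, -0.002, 1.913]
contact_force: [-0.9, 0.7, -0.1]
opening: 0.0914
```

```bash
python3 - <<'E'
from h import *
from cell import robot
s=robot.observe();print(s["tool_pos"],s["contact_force"],s["opening"])
c=robot.read_camera("wrist");P=pts(c);cv2.imwrite("pics/w5.png",c["image"][:,:,::-1])
for v in range(241,275,4): print(v,[tuple((P[v,u]*1000).round().astype(int).tolist()) for u in range(165,215,8)])
E
```

```text
[ 0.56511885 -0.30053035  0.04489677] [-0.93320392  0.74866367 -0.11968129] 0.09140647135267768
241 [(492, -347, 0), (498, -345, 0), (503, -342, 1), (509, -341, 0), (514, -339, 0), (524, -317, 44), (529, -310, 56)]
245 [(493, -350, 0), (498, -348, 0), (517, -307, 80), (509, -343, 1), (515, -341, 1), (524, -319, 45), (529, -313, 55)]
249 [(511, -308, 85), (514, -308, 84), (517, -307, 82), (510, -346, 1), (516, -344, 1), (525, -321, 45), (530, -315, 55)]
253 [(512, -309, 88), (515, -307, 88), (518, -308, 85), (521, -310, 77), (516, -348, -1), (526, -323, 46), (531, -317, 56)]
257 [(514, -308, 93), (517, -307, 93), (520, -307, 90), (522, -312, 78), (517, -351, 0), (526, -326, 45), (531, -320, 55)]
261 [(515, -308, 97), (518, -308, 95), (520, -309, 91), (522, -314, 79), (518, -353, 1), (527, -329, 45), (532, -322, 56)]
265 [(516, -307, 101), (519, -307, 99), (521, -310, 92), (523, -316, 79), (519, -357, 1), (528, -331, 46), (533, -325, 55)]
269 [(517, -306, 106), (520, -308, 101), (521, -313, 91), (524, -317, 81), (520, -360, 1), (529, -334, 45), (534, -327, 55)]
273 [(518, -308, 106), (520, -308, 104), (522, -314, 92), (524, -319, 81), (521, -363, 0), (529, -336, 46), (534, -329, 56)]
```

View pics/w5.png

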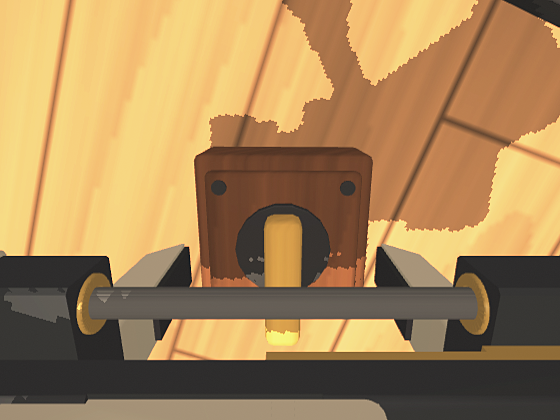

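Tips are now at about z=0.077, and the bar at (283,215-345) runs clear through between the pads. Closing.

Request:
arm_command(
  motion=[
    [[0,0,0,0,0,0,-1],[0,0,0,0,0,0,-1],[0,0,0,0,0,0,-1],[0,0,0,0,0,0,-1],[0,0,0,0,0,0,-1],[0,0,0,0,0,0,-1],[0,0,0,0,0,0,-1],[0,0,0,0,0,0,-1]],
  ],
  grip_force=30,
)

```text
time: 5.95
tool_pos: [0.5658, -0.301, 0.0463]
tool_rot: [3.142, 0.0, 1.913]
contact_force: [-1.3, -0.2, -0.4]
opening: 0.0326
```

Request:
arm_command(
  motion=[
    [[0,0,0,0,0,0,-1],[0,0,0,0,0,0,-1],[0,0,0,0,0,0,-1],[0,0,0,0,0,0,-1],[0,0,0,0,0,0,-1]],
  ],
)

```text
time: 6.45
tool_pos: [0.5654, -0.3011, 0.0463]
tool_rot: [-3.141, -0.0, 1.913]
contact_force: [-3.5, -0.4, 1.5]
opening: 0.0157
```

Gripped, at 15.7 mm opening. Now I pull straight up 23 mm.

Request:
arm_command(
  motion=[
    [[0,0,0,0,0,-0.01,-1],[0,0,0,0,0,-0.02,-1],[0,0,0,0,0,-0.03,-1],[0,0,0,0,0,-0.04,-1],[0,0,0,0,0,-0.055,-1],[0,0,0,0,0,-0.067,-1],[0,0,0,0,0,-0.077,-1],[0,0,0,0,0,-0.077,-1]],
  ],
)

```text
time: 7.25
tool_pos: [0.5654, -0.3011, 0.0704]
tool_rot: [-3.141, 0.0, 1.913]
contact_force: [-4.9, -2.9, -0.2]
opening: 0.0157
```

```bash
python3 - <<'E'
from h import *
from cell import robot
s=robot.observe();print(s["tool_pos"],s["contact_force"],s["opening"])
c=robot.read_camera("wrist");cv2.imwrite("pics/w6.png",c["image"][:,:,::-1])
bar(c,(240,150,330,350),(.08,.15))
E
```

```text
[ 0.56539068 -0.30111828  0.0704002 ] [-4.92787943 -2.87239315 -0.16941239] 0.01571780277834618
n 2545 zpct [0.12227859 0.12614167 0.12725474]
rect 564.481201171875 -300.4052429199219 26.63111686706543 59.50436782836914 9.463583946228027 mean [ 0.56354964 -0.29331298  0.12564583] longaxis deg 109.52444477233911
```

View pics/w6.png

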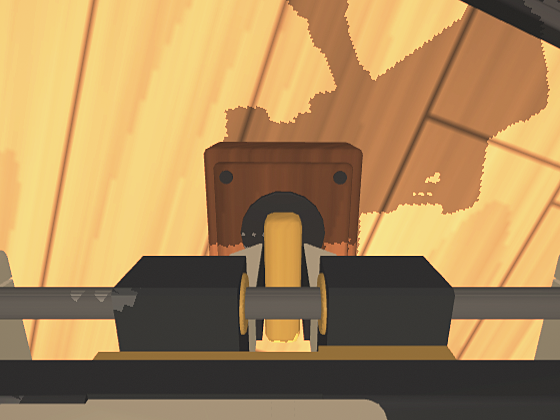

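The bar at (284,212-340) moved up with the gripper, its top going from z 0.102 to 0.126, so it is fully out. Now I release and let it stand.

Request:
arm_command(
  motion=[
    [[0,0,0,0,0,0,1],[0,0,0,0,0,0,1],[0,0,0,0,0,0,1],[0,0,0,0,0,0,1],[0,0,0,0,0,0,1],[0,0,0,0,0,0,1],[0,0,0,0,0,0,1],[0,0,0,0,0,0,1]],
  ],
)

```text
time: 8.1
tool_pos: [0.5658, -0.301, 0.0694]
tool_rot: [3.142, 0.0, 1.913]
contact_force: [-0.4, 0.6, 0.9]
opening: 0.0752
```

Request:
arm_command(
  motion=[
    [[0,0,0,0,0,0,1],[0,0,0,0,0,0,1],[0,0,0,0,0,0,1],[0,0,0,0,0,0,1],[0,0,0,0,0,0,1]],
  ],
)

```text
time: 8.6
tool_pos: [0.5658, -0.301, 0.0694]
tool_rot: [-3.142, 0.0, 1.913]
contact_force: [0.3, -0.1, -0.5]
opening: 0.0918
```

```bash
python3 - <<'E'
from h import *
from cell import robot
s=robot.observe();print(s["time"],s["tool_pos"],s["contact_force"],s["opening"])
c=robot.read_camera("wrist");cv2.imwrite("pics/w7.png",c["image"][:,:,::-1])
bar(c,(240,150,330,350),(.08,.15))
E
```

```text
8.6 [ 0.56575899 -0.30099925  0.06942117] [ 0.28428357 -0.09616132 -0.53365641] 0.0917988411082049
n 2646 zpct [0.12253853 0.12610291 0.12720339]
rect 565.9531860351562 -300.1583251953125 16.001461029052734 59.351558685302734 19.0224552154541 mean [ 0.56399713 -0.29462774  0.12561214] longaxis deg 109.18806081679936
```

View pics/w7.png

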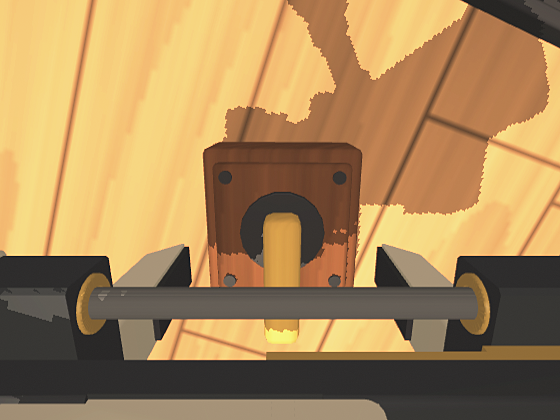

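The bar stands out free of the open fingers, top still at 0.126. I regrip it and push down.

Request:
arm_command(
  motion=[
    [[0,0,0,0,0,0,-1],[0,0,0,0,0,0,-1],[0,0,0,0,0,0,-1],[0,0,0,0,0,0,-1],[0,0,0,0,0,0,-1],[0,0,0,0,0,0,-1],[0,0,0,0,0,0,-1],[0,0,0,0,0,0,-1]],
  ],
)

```text
time: 9.45
tool_pos: [0.5658, -0.301, 0.0694]
tool_rot: [-3.142, 0.0, 1.913]
contact_force: [0.7, 0.3, -0.1]
opening: 0.0322
```

Request:
arm_command(
  motion=[
    [[0,0,0,0,0,0,-1],[0,0,0,0,0,0,-1],[0,0,0,0,0,0,-1],[0,0,0,0,0,0,-1],[0,0,0,0,0,0,-1]],
  ],
)

```text
time: 9.95
tool_pos: [0.5654, -0.3011, 0.0694]
tool_rot: [-3.141, -0.0, 1.913]
contact_force: [-4.3, -0.7, 1.4]
opening: 0.0158
```

Request:
arm_command(
  motion=[
    [[0,0,0,0,0,0.01,-1],[0,0,0,0,0,0.02,-1],[0,0,0,0,0,0.03,-1],[0,0,0,0,0,0.045,-1],[0,0,0,0,0,0.06,-1],[0,0,0,0,0,0.07,-1],[0,0,0,0,0,0.079,-1],[0,0,0,0,0,0.079,-1]],
  ],
)

```text
time: 10.75
tool_pos: [0.5654, -0.3011, 0.0454]
tool_rot: [-3.141, -0.0, 1.913]
contact_force: [-5.0, -2.5, -1.5]
opening: 0.0154
```

```bash
python3 - <<'E'
from h import *
from cell import robot
s=robot.observe();print(s["time"],s["tool_pos"],s["contact_force"],s["opening"])
c=robot.read_camera("wrist");bar(c,(240,150,330,350),(.08,.15))
E
```

```text
10.75 [ 0.56538243 -0.30106031  0.04540565] [-5.00835601 -2.45877208 -1.52600755] 0.015411440141710319
n 2618 zpct [0.09844126 0.10206573 0.10320776]
rect 563.5797729492188 -300.6820068359375 22.647377014160156 61.154048919677734 16.70118522644043 mean [ 0.56360509 -0.29339673  0.10163145] longaxis deg 109.5712164301606
```

The top is back at 0.102, home. I release, then lift straight up.

Request:
arm_command(
  motion=[
    [[0,0,0,0,0,0,1],[0,0,0,0,0,0,1],[0,0,0,0,0,0,1],[0,0,0,0,0,0,1],[0,0,0,0,0,0,1],[0,0,0,0,0,0,1],[0,0,0,0,0,0,1],[0,0,0,0,0,0,1]],
  ],
)

```text
time: 11.6
tool_pos: [0.5658, -0.301, 0.0457]
tool_rot: [3.142, 0.0, 1.913]
contact_force: [0.4, -0.2, 0.5]
opening: 0.0755
```

Request:
arm_command(
  motion=[
    [[0,0,0,0,0,-0.05,1],[0,0,0,0,0,-0.12,1],[0,0,0,0,0,-0.2,1],[0,0,0,0,0,-0.3,1],[0,0,0,0,0,-0.38,1],[0,0,0,0,0,-0.4,1],[0,0,0,0,0,-0.4,1],[0,0,0,0,0,-0.4,1]],
  ],
)

```text
time: 12.4
tool_pos: [0.5651, -0.3006, 0.1642]
tool_rot: [-3.14, -0.002, 1.913]
contact_force: [-0.2, 0.7, -0.4]
opening: 0.0918
```

```bash
python3 - <<'E'
from h import *
from cell import robot
s=robot.observe();print(s["time"],s["tool_pos"],s["contact_force"],s["opening"])
c=robot.read_camera("wrist");bar(c,(0,0,560,420),(.08,.15))
cv2.imwrite("pics/w9.png",c["image"][:,:,::-1])
c0=dict(np.load("scene0.npz"));c=robot.read_camera("scene");cv2.imwrite("pics/s9.png",c["image"][:,:,::-1])
for k in (c0,c):
    P=pts(k);print("knob top",np.percentile(P[168:185,336:356,2],[90,95]),"dish area",P[232:260,266:300].reshape(-1,3).mean(0))
E
```

```text
12.4 [ 0.56514613 -0.30056472  0.16415385] [-0.2005643   0.71595152 -0.43372949] 0.09184392234977128
n 1021 zpct [0.0995882  0.10203788 0.10324336]
rect 566.3971557617188 -300.328125 15.286842346191406 59.0136833190918 19.133630752563477 mean [ 0.56712519 -0.30306813  0.10177053] longaxis deg 108.79540385445664
knob top [0.10156282 0.10359441] dish area [0.48638653 0.0529834  0.02152612]
knob top [0.10155992 0.10268574] dish area [0.48793291 0.05172886 0.02444682]
```

View pics/s9.png

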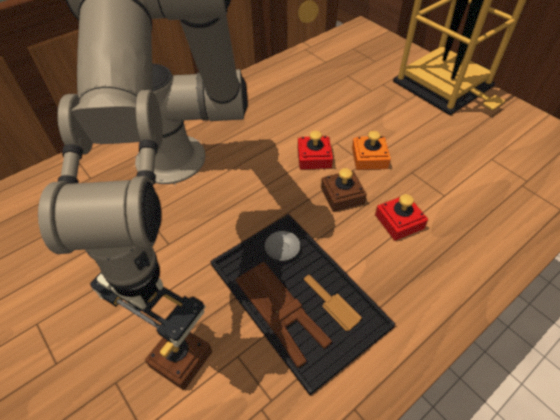

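View pics/w9.png

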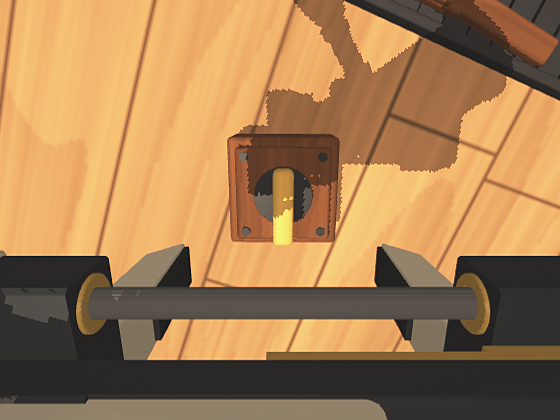

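The bar is home at (283,205) in the wrist view. The dish (282,246) and the walnut lamp knob (345,178) in the scene view look unchanged, and the gripper is clear of everything.

```bash
python3 -c "
from cell import robot
print(robot.hand_in())"
```

```text
the job is handed in; nothing more can be done
None
```

The warmer's T-bar was pulled out to its upper click, stood free, and was pushed fully home again. I handed the job in at about 12.5 s.

- **Pull:** I gripped the bar and lifted it straight up. Its top went from z 0.102 to 0.126, the full 24 mm. After I opened the fingers it still read 0.126 most of a second later, with no contact.
- **Push:** I regripped the bar and pushed it down. Its top read 0.102 (home), and still did after I released and backed off upwards.
- **Failed first grasp:** the fingers shut on nothing just above the bar. The fingertips showed about 33 mm higher in the wrist camera than the reported TCP, against the interface text. I corrected for this by going about 33 mm lower and confirmed it in the wrist images. I don't know the cause of the offset.
- **Last checks:** the lamp knob top is unchanged at 0.103 against 0.104 at the start. The dish is at the same pixel, and its area averages within about 2 mm in x and y, although the mean height there read 3 mm higher than before (shadow or noise). The wrist force was under 1 N with the tool clear of everything.

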